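Open the label printer on the packing bench

ROBOT

A 6-joint arm with a two-finger parallel gripper is mounted at the origin on the work surface. World frame = base frame: x ahead of the robot, y to its left, z up, the work surface at z = 0. Lengths are in m, angles in rad, forces in N, time in s.
With the tool pointing down it reaches from about 0.375 to 0.9 m from the base axis. Payload 3.1 kg.
Tool frame: the origin (TCP) lies between the finger pads; the fingertips stand 8 mm ahead of it and the grasp point (between the pads) lies 11 mm behind it; z points along the fingers, y is the line along which they close (so a half turn about z gives the same grasp; the last joint's range is limited). The gripper opens to 87 mm and grips with 3 to 60 N. Pads are 19 mm wide; open, the fingers measure 117 mm over their backs; the gripper's body (75 mm by 190 mm) begins 51 mm behind the grasp point.
Start: joints at [-1.306, 0.527, 1.433, -0, 1.181, -0.178], TCP at [0.268, -0.565, 0.231] pointing down, gripper open.
Joint ranges: [-3.08, 3.08], [-0.75, 2.2], [0.22, 2.44], [-1.43, 4.57], [0, 2.65], [-2.85, 2.85]. Speed limits (rad/s): [2.79, 2.79, 3.14, 3.14, 3.14, 3.14].

INTERFACE

Orientations are given as a unit quaternion [x, y, z, w].
In Python, from rig import robot, vision, job gives the robot as it stands.
- The arm moves only by the shell command python3 -m handwheel 'ROWS' [OPENING] [FORCE]. ROWS is JSON, a list of rows, each a list of 4 numbers: the shift along the tool's x, y, z as a fraction of full scale, then the turn about the tool's z as a fraction of full scale. A call has 1 to 20 rows; each row is the pose to reach, as a shift and turn from the pose commanded when the call began, along the tool's axes at that moment, turning the shorter way round; what a row does not reach only later rows make up. Full scale, the value 1, is 300 mm for a shift and 2 pi rad for a turn. A row lasts 1/12 s, in which the tool goes at most 41.7 mm and 7.16 degrees, less where a joint would pass 70% of its speed; a pose out of reach is approached as far as the arm can. A call with a number of a shift or a turn outside -1 to 1 is refused whole. A call with a gripper value outside its range is refused whole. OPENING is the opening in per cent of the stroke, from 0 (shut) to 100 (fully open), set as the call begins (- or left out, the last holds). The fingers move at their own pace and stop on an object; FORCE is the grip in N (left out, the last holds). Time passes only in rows, so rows that repeat a pose let the fingers close. It gives the time, the measured TCP pose, the force, the opening and the grip force at its end, in the units of the state.
- robot.get_obs(): the state, without advancing time (a new reading comes with each control period).
- vision.camera(name): name is "scene" or "side" or "wrist"; returns a dict with "frame" (384x512x3 uint8, red, green, blue), "K" (3x3 intrinsics, pixels), "k1" (the pictures are not rectified: a ray, as slopes to the right and down, at radius r is drawn at 1 + k1 r^2 times it, then the intrinsics apply), "cam_to_world" (4x4, takes a point from camera to world coordinates); the wrist camera has in their place "hand_eye" (4x4, takes a point from camera to tool coordinates, whose origin is the TCP and whose axes are the flange's). Camera axes: x right, y down, z forward; pixel columns grow to the right and rows downward; lengths in m; the calibration is good to about 2 mm. A picture is of the moment at which its call begins: read the wrist's pose just before it. There is no depth.
- job.hand_in(): hands the job in; it is judged then, once.
Trained networks look in the newest picture that a camera, given by its name, has taken for a name from the list of things; names that differ only in an ending like _2 or _b are one class to them, and where a whole thing is asked for, a point or a joint stands for the part that bears it (a point fixed in the world has none). Each returns a list of dicts, best first, with "conf" (0 to 1); they miss things now and then, are a little off and sometimes report something else, mostly with a low value. They report only what shows in the picture. A call takes as long as a camera call. They do not tell look-alikes from the thing itself.
- vision.look_for(camera, label): "point" ([row, column] in pixels, amid what is visible of it).
- vision.outline_of(camera, label): "mask" (384x512 bool, what is visible of it) and "point" ([row, column] in pixels, amid what is visible of it).
The state is a dict: "time": time; "q": joint angles; "joint_velocities": joint speeds; "joint_torque": joint torques, N m; "position": TCP position; "tool_rot": TCP orientation; "ft_force": force on the tool from outside, world axes, zero at the start; "moment": the same for the moment, N m; "grip_width": finger opening in m; "grip_force": force on a finger pad.
Only numpy, scipy, OpenCV 4.12 (cv2) and the standard library are available. Lean on these libraries where they do the work, as an engineer would, in place of code of your own. Each camera call takes 0.05 s, during which the arm holds its last target. There are 200 camera calls.

TASK

The label printer on the packing bench is out of labels and has to stand open for a new roll. A small carton has been left in front of it: push it along the bench to either side, without picking it up or tipping it over, until nothing stands in front of the printer, with a couple of centimetres to spare. Then use a fingertip, without pinching, to flip the printer's lid up by its front lip and over past upright, so that it stays lying back open by its own weight; leave everything else on the bench where it is.

Things in the scene. Friction and masses are not known exactly. Their poses are not given: they have to be found in the camera images.
- printer: Desktop label printer, black base with a grey lid, fixed to the bench: 120 mm wide (its y, -60 to +60), 148 mm high with the lid shut. Origin at the centre of its underside; its x axis points from its front to its rear, z up. The base reaches from x = -78 mm (plinth, up to 24 mm high) and x = -66 mm (front wall, 24 to 80 mm high) to x = +85 mm. The lid's front face stands at x = -72 mm, and from its foot the finger lip sticks out forward to x = -94 mm.
- lid (a joint): Angle of the lid about its rear hinge, rad: 0 = shut, grows as the lid swings up and to the rear, stop at 1.9. The hinge line runs along the printer's y axis. No latch; the hinge is free and lightly damped, the lid weighs about 0.2 kg and is hollow below. Its weight shuts it below about 1.2 rad and opens it against the stop beyond that.
- lid_lip (a point): Middle of the front lower edge of the lid's finger lip, moves with the lid: with the lid shut 172 mm in front of the hinge and 83.5 mm above the bench. The lip is a flat plate 100 mm wide (along y), 6 mm thick, its upper half (lid_c1 in the rules) stepped back 6 mm from the edge of its lower half (lid_c0); open from below: it overhangs the base's front wall by 28 mm, and its underside is flat for 42 mm inward from this edge.
- lid_hinge (a point): Middle of the hinge line of the lid, 90 mm above the bench, at x = +78 mm in the printer's frame; the lid's outside reaches 58 mm above it when shut.
- carton: Small sealed cardboard carton, loose, 70 x 70 mm and 100 mm high, about 0.3 kg, standing 10 to 40 mm in front of the printer's lip. Origin at the centre of its underside, axes along its edges, z up.
- jar: Bystander: brown jar of nuts with a gold lid, loose, 90 mm diameter, 133 mm high, standing to one side of the printer. Origin at the centre of its underside.
- tape_gun: Bystander: tape gun lying on its side, loose, blue frame with a roll of tape 104 mm across, cream handle; about 165 x 200 mm, 59 mm high. Lies to the other side of the printer from the jar. Origin near the middle of its frame, on the bench; the handle reaches 145 mm from it along its -y, away from the robot.
- label_roll: Bystander: new roll of white labels lying flat, loose, 90 mm diameter, 58 mm high, on the right of the bench, some way off. Origin at the centre of its underside.
Not all that is in view belongs to the job. Leave any blue or pink look-alike of the carton alone.

How it is judged:
By the outcome, as a careful person would: the job done as asked, in the order asked, and still so for the second after the job is handed in, with the robot touching nothing.
It also fails if it takes over 64 s, if anything falls off the work surface, if the arm or the gripper's body presses on something with over 40 N, if the wrist force passes 120 N, or if a joint passes its speed limit or range.

## Working session

There is one attempt and no reset: what is moved stays moved. The work goes in short steps, Python scripts to look and compute and a shell command to move; the robot and the scene stay as the last step left them, time stands still between calls to the robot, and variables do not carry over. Pictures are saved under pics/ and viewed, at most 13 in all, crops included, and the job is handed in when it is done.

```bash
mkdir -p pics; ls; cat > h.py <<'E'
import numpy as np, cv2
from rig import robot, vision, job
from scipy.spatial.transform import Rotation as R
def cam(n):
    o=robot.get_obs(); c=vision.camera(n)
    if n=='wrist':
        T=np.eye(4);T[:3,:3]=R.from_quat(o['tool_rot']).as_matrix();T[:3,3]=o['position']
        c['cam_to_world']=T@c['hand_eye']
    return c
def ray(c,rc):
    K=c['K'];k=c['k1']
    d=np.array([(rc[1]-K[0][2])/K[0][0],(rc[0]-K[1][2])/K[1][1]]);u=d.copy()
    for _ in range(20): u=d/(1+k*(u@u))
    T=np.array(c['cam_to_world']);v=T[:3,:3]@np.array([u[0],u[1],1]);return T[:3,3],v/np.linalg.norm(v)
def atz(c,rc,z):
    o,v=ray(c,rc);return o+v*(z-o[2])/v[2]
def proj(c,P):
    T=np.linalg.inv(c['cam_to_world']);p=T[:3,:3]@np.array(P)+T[:3,3]
    u=p[:2]/p[2];u=u*(1+c['k1']*(u@u));K=c['K'];return np.array([K[1][1]*u[1]+K[1][2],K[0][0]*u[0]+K[0][2]])
def tri(rs):
    A=np.zeros((3,3));b=np.zeros(3)
    for o,v in rs:
        M=np.eye(3)-np.outer(v,v);A+=M;b+=M@o
    return np.linalg.solve(A,b)
def save(c,n): cv2.imwrite('pics/'+n+'.png',c['frame'][:,:,::-1])
E
python3 - <<'E'
from h import *
np.set_printoptions(precision=3,suppress=True)
o=robot.get_obs();print(o['position'],R.from_quat(o['tool_rot']).as_matrix(),o['time'])
C={}
for n in('scene','side','wrist'):
    c=C[n]=cam(n);save(c,n+'0');print(n,c['cam_to_world'][:3,3])
    for l in('printer','lid','lid_lip','carton','jar','tape_gun','label_roll'):
        print(l,[(np.round(d['point']),round(d['conf'],2),atz(c,d['point'],0.05)) for d in vision.look_for(n,l)[:3]])
cv2.imwrite('pics/both0.png',np.hstack([cv2.resize(C[n]['frame'],(400,300)) for n in('side','wrist')])[:,:,::-1])
E
```

```text
pics
[ 0.268 -0.564  0.23 ] [[ 0.904  0.428 -0.001]
 [ 0.428 -0.904  0.002]
 [ 0.    -0.002 -1.   ]] 0.0
scene [ 1.148 -0.603  0.591]
printer [(array([231., 266.]), 0.56, array([ 0.656, -0.058,  0.05 ]))]
lid [(array([217., 266.]), 0.89, array([ 0.616, -0.014,  0.05 ]))]
lid_lip [(array([218., 263.]), 0.97, array([ 0.614, -0.022,  0.05 ]))]
carton [(array([190., 229.]), 0.92, array([0.456, 0.008, 0.05 ])), (array([176., 204.]), 0.84, array([0.342, 0.011, 0.05 ])), (array([225., 180.]), 0.79, array([ 0.495, -0.187,  0.05 ]))]
jar [(array([171., 376.]), 0.86, array([0.684, 0.402, 0.05 ]))]
tape_gun [(array([314., 160.]), 0.86, array([ 0.695, -0.377,  0.05 ]))]
label_roll [(array([288.,  97.]), 0.59, array([ 0.554, -0.431,  0.05 ]))]
side [0.228 0.855 0.657]
printer [(array([173., 238.]), 0.96, array([ 0.675, -0.112,  0.05 ]))]
lid [(array([162., 235.]), 0.93, array([ 0.714, -0.176,  0.05 ]))]
lid_lip [(array([162., 239.]), 0.88, array([ 0.703, -0.18 ,  0.05 ]))]
carton [(array([202., 288.]), 0.95, array([ 0.49 , -0.018,  0.05 ])), (array([180., 339.]), 0.85, array([ 0.389, -0.182,  0.05 ])), (array([218., 333.]), 0.74, array([0.363, 0.01 , 0.05 ]))]
jar [(array([274., 136.]), 0.87, array([0.704, 0.355, 0.05 ]))]
tape_gun []
label_roll [(array([139., 315.]), 0.81, array([ 0.526, -0.427,  0.05 ]))]
wrist [ 0.332 -0.535  0.385]
printer []
lid []
lid_lip []
carton []
jar []
tape_gun []
label_roll []
```

View pics/scene0.png

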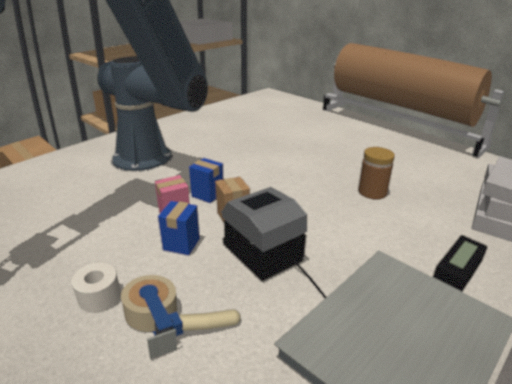

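View pics/side0.png

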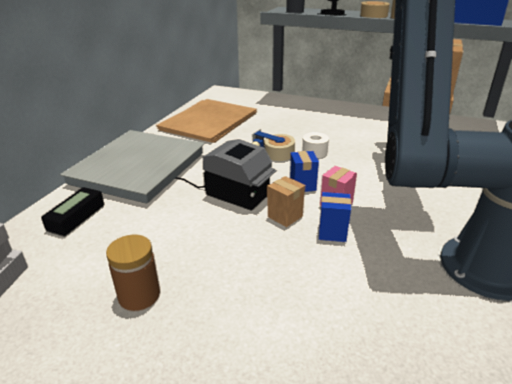

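The scene view shows the kraft carton at (198,232), just in front of the printer (230,265). Look-alikes stand next to it: blue at (180,206) and (227,180), pink at (190,172). In the side view the carton is at (202,287). To the +y side the bench is clear as far as the jar. Next I fit poses from the masks.

```bash
cat > fit.py <<'E'
from h import *
from scipy.optimize import minimize
np.set_printoptions(precision=3,suppress=True)
CART=[(x,y,z) for x in(-.035,.035) for y in(-.035,.035) for z in(0,.1)]
PR=[(x,y,z) for x,z in((-.078,0),(.085,0),(-.078,.024),(.085,.09),(-.06,.11),(-.03,.148),(.05,.148)) for y in(-.06,.06)]+[(-.094,y,.0835) for y in(-.05,.05)]
def sil(c,pts,p):
    s,k=np.sin(p[2]),np.cos(p[2])
    q=np.array([proj(c,(p[0]+k*x-s*y,p[1]+s*x+k*y,z))[::-1] for x,y,z in pts],np.float32)
    m=np.zeros((384,512),np.uint8);h=cv2.convexHull(q)
    cv2.fillConvexPoly(m,np.round(h*16).astype(np.int32),255,cv2.LINE_AA,4);return m/255.
def fit(views,pts,p0,occ=None):
    def f(p):
        s=0
        for i,(c,m) in enumerate(views):
            r=sil(c,pts,p)
            if occ is not None and occ[i] is not None: r=r*(1-occ[i])
            s+=1-np.minimum(r,m).sum()/np.maximum(r,m).sum()
        return s
    best=None
    for dy in(-.6,-.3,0,.3,.6):
        x0=np.array(p0)+[0,0,dy]
        r=minimize(f,x0,method='Nelder-Mead',options=dict(initial_simplex=[x0,x0+[.03,0,0],x0+[0,.03,0],x0+[0,0,.25]],xatol=1e-4,fatol=1e-4))
        if best is None or r.fun<best.fun: best=r
    return best.x,best.fun
def mask(n,l,near=None):
    L=vision.outline_of(n,l)
    if near is not None: L=sorted(L,key=lambda d:np.hypot(*(np.array(d['point'])-near)))
    return L[0]['mask'].astype(float) if L else None
E
python3 - <<'E'
from fit import *
S=cam('scene');D=cam('side')
pm=[mask('scene','printer'),mask('side','printer')]
cs=[mask('scene','carton',(190,229)),mask('side','carton',(202,288))]
print([m.sum() for m in pm+cs])
c=fit([(S,cs[0]),(D,cs[1])],CART,(.49,0,0),[pm[0],None]);print('carton',c)
p=fit([(S,pm[0]),(D,pm[1])],PR,(.65,-.06,0),[None,cs[1]]);print('printer',p)
for nm,a,b,p0 in(('blueR',(225,180),(180,310),(.49,-.18,0)),('blueL',(176,204),(218,333),(.36,.0,0)),('pink',(192,172),(182,339),(.39,-.15,0))):
    m=[mask('scene','carton',a),mask('side','carton',b)]
    print(nm,fit([(S,m[0]),(D,m[1])],CART,p0,[None,None]))
v=S['frame'].copy();w=D['frame'].copy()
for im,cc in((v,S),(w,D)):
    for pts,x in((CART,c[0]),(PR,p[0])):
        k,_=cv2.findContours((sil(cc,pts,x)>.5).astype(np.uint8),cv2.RETR_EXTERNAL,cv2.CHAIN_APPROX_NONE);cv2.drawContours(im,k,-1,(0,255,0),1)
cv2.imwrite('pics/fit.png',np.hstack([cv2.resize(v[130:300,140:340],(400,340)),cv2.resize(w[110:280,170:370],(400,340))])[:,:,::-1])
E
```

```text
[np.float64(5936.0), np.float64(3940.0), np.float64(728.0), np.float64(1461.0)]
carton (array([ 0.503, -0.023, -0.505]), np.float64(0.2539794839655043))
printer (array([ 0.658, -0.077, -0.285]), np.float64(0.18221767471770944))
blueR (array([ 0.501, -0.194,  0.48 ]), np.float64(0.27326384923279146))
blueL (array([0.364, 0.003, 0.206]), np.float64(0.21211639452853892))
pink (array([ 0.383, -0.129,  1.169]), np.float64(0.8832654586655763))
```

View pics/fit.png

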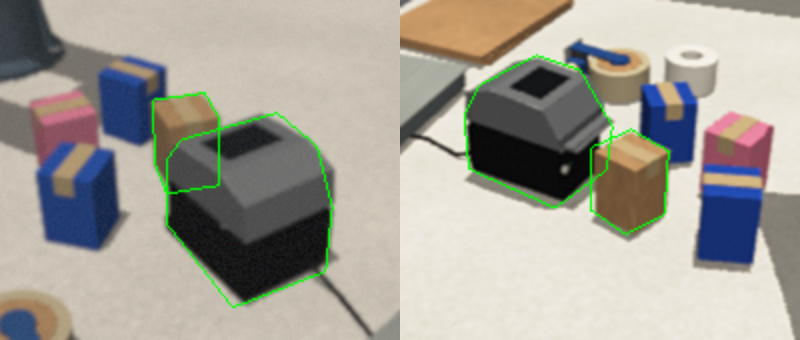

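The fits sit well on both views: carton at about (0.503,-0.023), printer at (0.658,-0.077) with yaw about -0.285. The plan is to push the carton towards printer +y, which is free, with closed fingers, then lift the lip with the fingertip. First I go above and look with the wrist camera.

```bash
python3 -m handwheel '[[0.733,-0.62,0,0],[0.733,-0.62,0,0],[0.733,-0.62,0,0],[0.733,-0.62,0,0],[0.733,-0.62,0,0],[0.733,-0.62,0,0],[0.733,-0.62,0,0],[0.733,-0.62,0,0]]' 0 20
python3 -m handwheel '[[0.587,-0.493,0,0.1157],[0.587,-0.493,0,0.1157],[0.587,-0.493,0,0.1157],[0.587,-0.493,0,0.1157],[0.587,-0.493,0,0.1157],[0.587,-0.493,0,0.1157],[0.587,-0.493,0,0.1157],[0.587,-0.493,0,0.1157],[0.587,-0.493,0,0.1157],[0.587,-0.493,0,0.1157]]'
python3 - <<'E'
from fit import *
W=cam('wrist');o=robot.get_obs();print(o['position'],R.from_quat(o['tool_rot']).as_matrix()[:,0],o['q']);print(W['hand_eye'])
for l in('carton','lid_lip','printer'): print(l,[(np.round(d['point']),round(d['conf'],2),atz(W,d['point'],.1)) for d in vision.look_for('wrist',l)])
v=W['frame'].copy()
for pts,x in((CART,(.503,-.023,-.505)),(PR,(.658,-.077,-.285))):
    k,_=cv2.findContours((sil(W,pts,x)>.5).astype(np.uint8),cv2.RETR_EXTERNAL,cv2.CHAIN_APPROX_NONE);cv2.drawContours(v,k,-1,(0,255,0),1)
cv2.imwrite('pics/w1.png',v[:,:,::-1])
E
```

```text
time: 2.47
position: [0.3876, -0.2953, 0.2304]
tool_rot: [0.975, 0.222, 0.0, -0.003]
ft_force: [0.2, 0.2, -0.6]
grip_width: 0.0415
grip_force: 0.0
time: 3.3
position: [0.4825, -0.0943, 0.2306]
tool_rot: [0.99, -0.141, 0.0, 0.0]
ft_force: [-0.2, -0.2, -0.2]
grip_width: 0.0004
grip_force: 0.0
[ 0.482 -0.095  0.231] [ 0.96  -0.281  0.   ] [-0.421  0.349  1.76  -0.001  1.032  1.434]
[[ 0.    -0.966 -0.259  0.071]
 [ 1.     0.     0.001  0.   ]
 [-0.    -0.259  0.966 -0.154]
 [ 0.     0.     0.     1.   ]]
carton [(array([209., 306.]), 0.96, array([ 0.445, -0.136,  0.1  ])), (array([135., 344.]), 0.78, array([ 0.507, -0.188,  0.1  ])), (array([177., 187.]), 0.67, array([ 0.51 , -0.033,  0.1  ]))]
lid_lip [(array([ 49., 184.]), 0.85, array([ 0.621, -0.069,  0.1  ]))]
printer [(array([ 47., 183.]), 0.91, array([ 0.622, -0.068,  0.1  ]))]
```

View pics/w1.png

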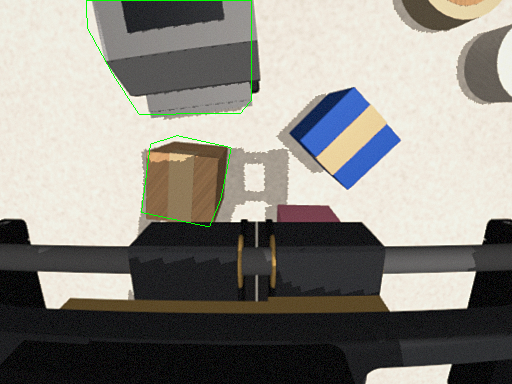

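The wrist view shows the carton at (182,187), the lip's front edge at rows 105–115 and columns 148–250, and a clear gap between the carton and the right blue box. I refine both poses from here.

```bash
python3 - <<'E'
from fit import *
W=cam('wrist');m=mask('wrist','carton',(177,187));S=cam('scene');D=cam('side')
ys,xs=np.where(m>0);print(ys.min(),ys.max(),xs.min(),xs.max())
d=mask('side','carton',(202,288))
c=fit([(W,m),(D,d)],CART,(.503,-.023,-.3));print('carton',c)
pm=[mask('scene','printer'),mask('side','printer')]
p=fit([(S,pm[0]),(D,pm[1])],PR,(.658,-.077,-.2),[None,d]);print('printer',p)
v=cv2.resize(W['frame'][0:240,60:380],(800,600),interpolation=cv2.INTER_CUBIC)
# candidate lip edges
for r in((113,150),(105,249)): print(atz(W,r,.0835))
k,_=cv2.findContours(cv2.resize((sil(W,CART,c[0])>.5).astype(np.uint8)[0:240,60:380],(800,600)),cv2.RETR_EXTERNAL,cv2.CHAIN_APPROX_NONE);cv2.drawContours(v,k,-1,(0,255,0),1)
cv2.imwrite('pics/w2.png',v[:,:,::-1])
E
```

```text
141 222 145 227
carton (array([ 0.5  , -0.023, -0.38 ]), np.float64(0.11764206703287161))
printer (array([ 0.659, -0.078, -0.281]), np.float64(0.19502960745592846))
[ 0.579 -0.014  0.084]
[ 0.558 -0.11   0.084]
```

View pics/w2.png

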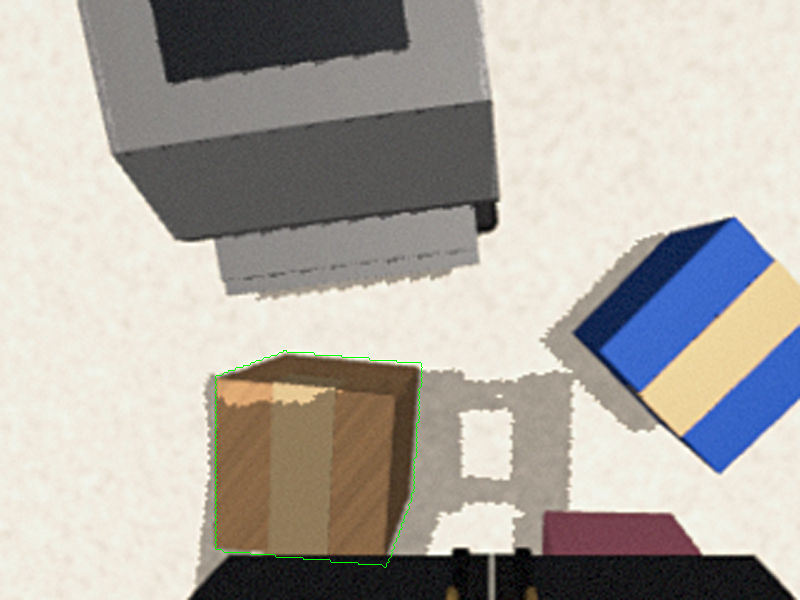

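```bash
python3 - <<'E'
from fit import *
W=cam('wrist')
a=atz(W,(118.4,151.2),.0835);b=atz(W,(105.6,252),.0835)
mid=(a+b)/2;d=(a-b)[:2];yaw=np.arctan2(-d[0],d[1]);print(a,b,np.linalg.norm(d),yaw)
X=np.array([np.cos(yaw),np.sin(yaw)]);Y=np.array([-X[1],X[0]])
o=mid[:2]+.094*X;print('mid',mid,'origin',o)
for n,c in(('carton',(.5,-.023)),('blueR',(.501,-.194)),('blueL',(.364,.003)),('tcp',robot.get_obs()['position'][:2])):
    r=np.array(c)-o;print(n,r@X,r@Y)
E
```

```text
[ 0.574 -0.012  0.084] [ 0.557 -0.111  0.084] 0.10033402409966431 -0.16888637480881355
mid [ 0.565 -0.062  0.084] origin [ 0.658 -0.078]
carton -0.16505513504750252 0.027328214076137964
blueR -0.13532688351202513 -0.14107080926023233
blueL -0.3034904048867556 0.03009878523262893
tcp -0.17044620461051257 -0.04500674251798014
```

```bash
python3 -m handwheel '[[0.031,-0.02,0,-0.0183],[0.031,-0.02,0,-0.0183],[0.031,-0.02,0.12,-0.0183],[0.031,-0.02,0.24,-0.0183],[0.031,-0.02,0.36,-0.0183],[0.031,-0.02,0.48,-0.0183],[0.031,-0.02,0.57,-0.0183],[0.031,-0.02,0.603,-0.0183],[0.031,-0.02,0.603,-0.0183]]'
python3 -c "
from fit import *
W=cam('wrist');S=cam('scene');D=cam('side');print(robot.get_obs()['position'])
cv2.imwrite('pics/c3.png',np.hstack([cv2.resize(W['frame'],(400,300)),cv2.resize(D['frame'][130:280,230:430],(400,300))])[:,:,::-1])"
```

```text
time: 4.65
position: [0.4915, -0.0896, 0.0476]
tool_rot: [0.996, -0.085, -0.003, -0.001]
ft_force: [-0.1, -0.2, 0.5]
grip_width: 0.0007
grip_force: 0.0
[ 0.494 -0.091  0.051]
```

View pics/c3.png

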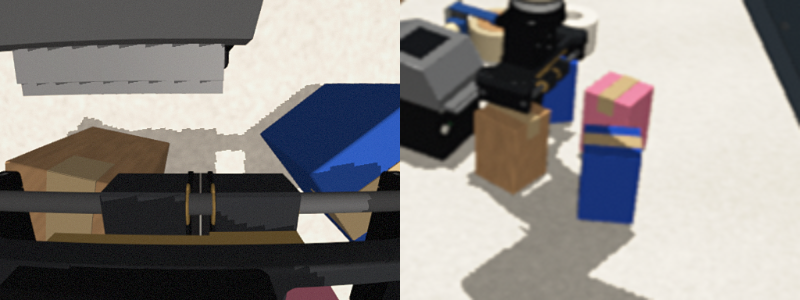

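The fingers are down in the gap between the carton and the right blue box, touching nothing. I push slowly towards printer +y.

```bash
python3 -m handwheel '[[0,-0.025,0,0],[0,-0.05,0,0],[0,-0.075,0,0],[0,-0.1,0,0],[0,-0.125,0,0],[0,-0.15,0,0],[0,-0.175,0,0],[0,-0.2,0,0],[0,-0.225,0,0],[0,-0.25,0,0],[0,-0.275,0,0],[0,-0.3,0,0],[0,-0.325,0,0],[0,-0.35,0,0],[0,-0.375,0,0],[0,-0.4,0,0],[0,-0.41,0,0],[0,-0.417,0,0],[0,-0.417,0,0]]'
cat > st.py <<'E'
from fit import *
X=np.array([np.cos(-.169),np.sin(-.169)]);Y=np.array([-X[1],X[0]]);O=np.array([.658,-.078])
def pf(c): r=np.array(c)[:2]-O;return np.array([r@X,r@Y])
E
python3 - <<'E'
from st import *
S=cam('scene');D=cam('side');o=robot.get_obs();print(pf(o['position']),o['position'][2],o['ft_force'])
print([vision.look_for(n,'carton')[i]['point'] for n in('scene','side') for i in range(2)])
p=proj(S,(.53,.12,.05));L=mask('scene','carton',p);p=proj(D,(.53,.12,.05));M=mask('side','carton',p)
c=fit([(S,L),(D,M)],CART,(.53,.11,-.2));print(c,pf(c[0]))
cv2.imwrite('pics/c4.png',np.hstack([cv2.resize(S['frame'][120:300,140:380],(400,300)),cv2.resize(D['frame'][130:280,170:370],(400,300))])[:,:,::-1])
E
```

```text
time: 6.38
position: [0.5156, 0.0332, 0.0514]
tool_rot: [0.997, -0.083, 0.002, 0.001]
ft_force: [-1.0, -5.4, 8.5]
grip_width: 0.0001
grip_force: 4.6
[-0.159  0.086] 0.05133559781515951 [-1.151 -5.123  8.634]
[[180.7, 203.5], [226.6, 175.4], [218.1, 334.9], [224.3, 267.9]]
(array([ 0.519,  0.083, -0.221]), np.float64(1.0067979800530171)) [-0.164  0.135]
```

View pics/c4.png

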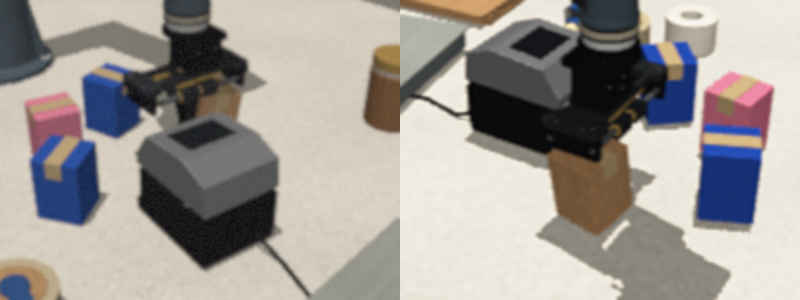

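The carton seems to be leaning a little: the tool reads 8.5 N upward. I back off gently so it settles upright, then measure.

```bash
python3 -m handwheel '[[0,0.005,0,0],[0,0.01,0,0],[0,0.015,0,0],[0,0.02,0,0],[0,0.025,0,0],[0,0.03,0,0],[0,0.04,0,0],[0,0.05,0,0],[0,0.065,0,0],[0,0.08,0,0],[0,0.1,0,0],[0,0.12,0,0],[0,0.12,0,0]]'
python3 - <<'E'
from st import *
S=cam('scene');D=cam('side');o=robot.get_obs();print(pf(o['position']),o['position'][2],o['ft_force'])
p=proj(D,(.535,.08,.05));M=mask('side','carton',p);print(p)
c=fit([(D,M)],CART,(.525,.09,-.2));print(c,pf(c[0]))
w=cv2.resize(D['frame'][150:270,200:360],(800,600))
k,_=cv2.findContours(cv2.resize((sil(D,CART,c[0])>.5).astype(np.uint8)[150:270,200:360],(800,600)),0,1);cv2.drawContours(w,k,-1,(0,255,0),1)
cv2.imwrite('pics/c5.png',w[:,:,::-1])
E
```

```text
time: 7.87
position: [0.5082, -0.0036, 0.0497]
tool_rot: [0.996, -0.085, 0.0, 0.0]
ft_force: [-0.1, -0.0, 0.2]
grip_width: 0.0004
grip_force: 0.0
[-0.16   0.049] 0.04965759970957265 [ 0.774 -0.543  0.216]
[219.073 258.605]
(array([ 0.515,  0.075, -0.206]), np.float64(0.13135692175737013)) [-0.166  0.127]
```

View pics/c5.png

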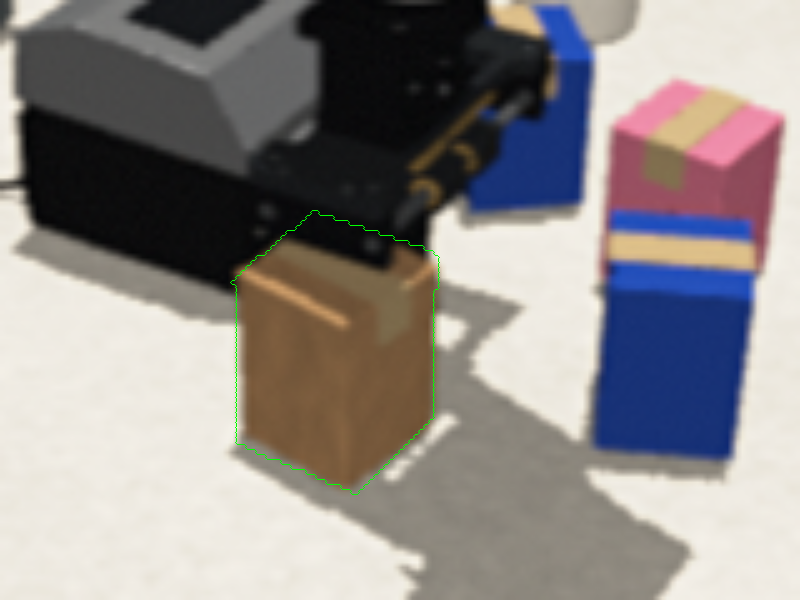

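The carton is upright again at printer-frame (-0.166, 0.127), so its near edge is about 3 cm clear of the printer's side. Now to the lip: pre-contact pose first, then a slow approach.

```bash
python3 -m handwheel '[[0,0,-0.067,0],[0,0.06,-0.067,0],[0,0.12,-0.067,0],[0.04,0.17,-0.067,0],[0.08,0.197,-0.067,0],[0.117,0.197,-0.067,0],[0.117,0.197,-0.067,0]]'
python3 -m handwheel '[[0.01,0,0,0],[0.02,0,0,0],[0.03,0,0,0],[0.04,0,0,0],[0.05,0,0,0],[0.055,0,0,0],[0.055,0,0,0]]'
python3 -c "
from st import *
o=robot.get_obs();print(pf(o['position']),o['position'][2],o['ft_force'],pf(O+np.array(o['ft_force'][:2])))"
```

```text
time: 8.6
position: [0.5358, -0.0679, 0.0701]
tool_rot: [0.996, -0.085, 0.002, 0.001]
ft_force: [0.3, -0.6, 0.1]
grip_width: 0.0002
grip_force: 0.0
time: 9.18
position: [0.5496, -0.0693, 0.0698]
tool_rot: [0.996, -0.084, 0.0, 0.0]
ft_force: [0.6, 1.0, -0.1]
grip_width: 0.0004
grip_force: 0.0
[-0.108 -0.01 ] 0.06979973152891687 [ 0.647  0.994 -0.142] [0.471 1.089]
```

```bash
python3 -m handwheel '[[0.007,0,0,0],[0.014,0,0,0],[0.02,0,0,0],[0.02,0,0,0]]'
python3 -m handwheel '[[0.007,0,0,0],[0.014,0,0,0],[0.014,0,0,0]]'
python3 -c "
from st import *
o=robot.get_obs();print(pf(o['position']),o['position'][2],pf(O+np.array(o['ft_force'][:2])))"
```

```text
time: 9.52
position: [0.5529, -0.0698, 0.0695]
tool_rot: [0.996, -0.084, -0.003, -0.0]
ft_force: [-5.0, 0.4, 3.2]
grip_width: 0.0004
grip_force: 2.4
time: 9.77
position: [0.553, -0.0697, 0.0693]
tool_rot: [0.996, -0.084, -0.007, -0.001]
ft_force: [-11.8, -0.1, 8.2]
grip_width: 0.0003
grip_force: 5.8
[-0.105 -0.01 ] 0.06931564291576095 [-11.656  -2.117]
```

Contact was at px = -0.105, with about 12 N of preload. I lift along the lip's arc and check after a small step.

```bash
python3 -m handwheel '[[0,0,-0.014,0],[0.001,0,-0.028,0],[0.002,0,-0.043,0],[0.003,0,-0.057,0],[0.005,0,-0.071,0],[0.007,0,-0.086,0],[0.009,0,-0.1,0],[0.011,0,-0.114,0],[0.011,0,-0.114,0]]'
python3 - <<'E'
from st import *
D=cam('side');W=cam('wrist');o=robot.get_obs();print(pf(o['position']),o['position'][2],pf(O+np.array(o['ft_force'][:2])))
cv2.imwrite('pics/c6.png',np.hstack([cv2.resize(W['frame'],(400,300)),cv2.resize(D['frame'][90:240,170:370],(400,300))])[:,:,::-1])
E
```

```text
time: 10.52
position: [0.5551, -0.07, 0.1026]
tool_rot: [0.996, -0.084, -0.008, -0.001]
ft_force: [-12.0, -1.2, 1.4]
grip_width: 0.0005
grip_force: 5.6
[-0.103 -0.009] 0.10224473013979021 [-11.03  -2.94]
```

View pics/c6.png

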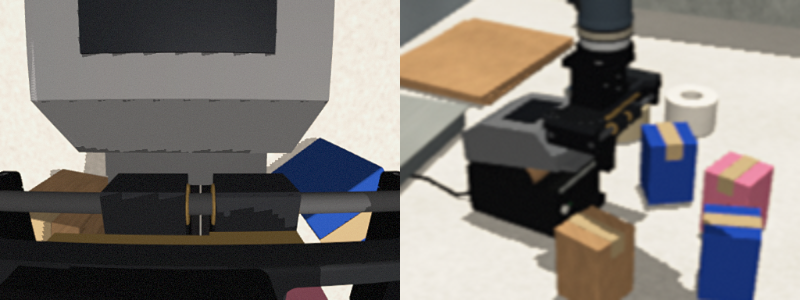

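The wrist view and side crop show the lid rising cleanly with the finger at its lip, so the friction holds. I continue along the arc.

```bash
python3 -m handwheel '[[0.007,0,-0.027,0],[0.014,0,-0.055,0],[0.024,0,-0.082,0],[0.034,0,-0.109,0],[0.046,0,-0.135,0],[0.059,0,-0.161,0],[0.074,0,-0.186,0],[0.089,0,-0.21,0],[0.106,0,-0.233,0],[0.123,0,-0.255,0],[0.143,0,-0.277,0],[0.163,0,-0.297,0],[0.184,0,-0.317,0],[0.205,0,-0.335,0],[0.228,0,-0.352,0],[0.252,0,-0.368,0],[0.252,0,-0.368,0]]'
python3 - <<'E'
from st import *
D=cam('side');S=cam('scene');o=robot.get_obs();print(pf(o['position']),o['position'][2],pf(O+np.array(o['ft_force'][:2])))
cv2.imwrite('pics/c7.png',np.hstack([cv2.resize(S['frame'][90:300,140:420],(400,300)),cv2.resize(D['frame'][60:240,150:390],(400,300))])[:,:,::-1])
E
```

```text
time: 12.03
position: [0.6399, -0.0851, 0.2155]
tool_rot: [0.996, -0.085, 0.003, 0.0]
ft_force: [0.6, -0.5, -0.1]
grip_width: 0.0005
grip_force: 0.0
[-0.019 -0.01 ] 0.21404511979786695 [ 0.155 -0.122]
```

View pics/c7.png

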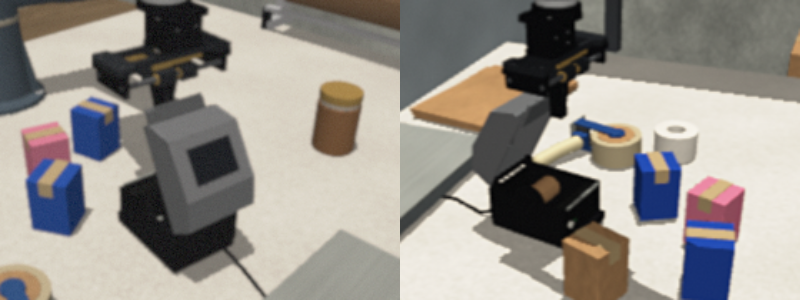

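The lid stands at about 1.1 rad on the finger. I push it back past upright.

```bash
python3 -m handwheel '[[0.025,0,-0.015,0],[0.05,0,-0.03,0],[0.075,0,-0.045,0],[0.1,0,-0.05,0],[0.125,0,-0.05,0],[0.15,0,-0.05,0],[0.175,0,-0.05,0],[0.2,0,-0.05,0],[0.225,0,-0.05,0],[0.25,0,-0.05,0],[0.25,0,-0.05,0],[0.25,0,-0.05,0]]'
python3 -m handwheel '[[0,0,0,0],[-0.1,0,0,0],[-0.2,0,-0.02,0],[-0.3,0,-0.05,0],[-0.4,0,-0.1,0],[-0.5,0,-0.1,0],[-0.5,0,-0.1,0],[-0.5,0,-0.1,0],[-0.5,0,-0.1,0],[-0.5,0,-0.1,0]]'
python3 - <<'E'
from st import *
D=cam('side');S=cam('scene');o=robot.get_obs();print(pf(o['position']),o['position'],o['ft_force'],o['time'])
M=mask('side','carton',proj(D,(.515,.075,.05)));c=fit([(D,M)],CART,(.515,.08,-.2));print(c,pf(c[0]))
cv2.imwrite('pics/c8.png',np.hstack([cv2.resize(S['frame'],(400,300)),cv2.resize(D['frame'],(400,300))])[:,:,::-1])
E
```

```text
time: 13.13
position: [0.7111, -0.097, 0.229]
tool_rot: [0.996, -0.084, -0.0, -0.0]
ft_force: [-0.0, 0.5, -0.3]
grip_width: 0.0
grip_force: 0.0
time: 13.97
position: [0.5641, -0.0721, 0.2596]
tool_rot: [0.996, -0.085, 0.001, 0.0]
ft_force: [-0.6, -0.1, 0.8]
grip_width: 0.0006
grip_force: 0.0
[-0.094 -0.01 ] [ 0.564 -0.072  0.259] [ 0.568 -0.03   0.546] 14.0667
(array([ 0.515,  0.075, -0.216]), np.float64(0.06379358148650627)) [-0.167  0.127]
```

View pics/c8.png

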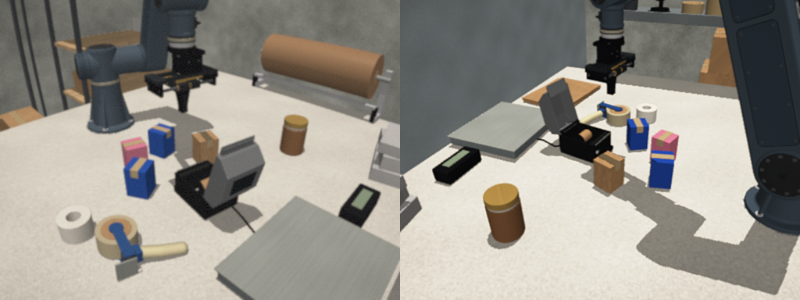

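Both views show the lid lying back past upright, the carton upright about 3 cm clear of the printer's side, nothing else moved, and the arm touching nothing.

```bash
python3 -c "
from rig import job
print(job.hand_in())"
```

```text
the job is handed in; nothing more can be done
None
```

The job is handed in: the carton stands upright about 3 cm clear to the printer's left, though it leaned slightly during the push before settling back, and the lid lies back open past upright, at about 14 s of the 64 s allowed.

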